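Slide the draining tray into the cooling rack above the vessel

TASK

Slide the perforated draining tray into the steel cooling rack on the lowest pair of runners that clears the vessel standing inside it, so that honey from the pastries will drip straight into that vessel. Push it in gently, without forcing it, until it bears firmly on the backstop, and leave it lying there fully home; do not disturb that vessel or anything else on the slab.

Things in the scene. Friction and masses are not known exactly. Their poses are not given: they have to be found in the camera images.
- rack: Cooling rack, open steel frame fixed to the slab, 238 mm wide, 240 mm high; origin on the slab under its centre, z up. Its open mouth faces its -x; a tray slides in along +x; y runs across. Front and top are open between the side frames. Four pairs of U-shaped runners from x = -80 to +80 mm carry a tray's underside 65, 110, 155 and 200 mm above the slab, lowest pair first.
- runner1 (a point): Mouth of the lowest pair of runners: x = -80 mm, y = 0 of the rack, at the height of a resting tray's underside (65 mm); axes as the rack's. Each runner is a steel channel: slot 8 mm high, flange tips at y = +-88.5 mm, webs 205 mm apart (5 mm more than the tray). Before x = -80 mm the slots flare over 16 mm, 7 mm wider at the tips, up, down and sideways.
- runner2 (a point): The same for the second pair, 110 mm above the slab. In every runner a leaf spring tapers inwards from x = 15 to 70 mm of the rack and clamps the tray's edge. The push needed grows over the last 45 mm of travel to 4 to 11 N (it differs each time), stays so to the backstop, and friction then holds the tray; a compliant arm lags behind its command by several mm.
- runner3 (a point): The same for the third pair, 155 mm above the slab. (The fourth is at 200 mm.)
- backstop: Two rigid upright flat steel bars, 20 mm wide, at the rear of the rack at y = +-62 mm over its whole height: the stop for trays on every pair. Origin on the slab at x = 85 mm, y = 0 of the rack, axes as the rack's; the bars' front faces, on which a tray's leading edge bears, are at x = +82 mm of the rack.
- rack_floor (a point): Centre of the rack's footprint on the slab (origin of the rack), where one of the three vessels stands (within 16 mm); axes as the rack's.
- tray_grip (a point): Middle of the draining tray's gripping edge, 20 mm above the tray's underside. The loose tray is a stiff slotted aluminium sheet, 200 x 200 x 4 mm, 0.19 to 0.31 kg. The turned-up gripping edge on its -x side is 10 mm thick (x), 170 mm long (y), its top 34 mm above the underside. +x points to the leading edge, which goes in first; z is up. Centre of mass about 75 mm to +x of here.
- tray_lead (a point): Middle of the tray's leading edge, at half its 4 mm thickness, 195 mm to +x of tray_grip and 18 mm lower; axes as the tray's. The tray's plain y edges run in the runners.
- tray_mid (a point): Centre of the tray's underside, 95 mm to +x of tray_grip and 20 mm lower; axes as the tray's.
- dish: Shallow terracotta dish, 136 mm across, 38 mm high; origin at the centre of its underside. One of three vessels; one stands in the rack, the two others elsewhere on the slab.
- bowl: Blue ceramic bowl, 132 mm across, 85 mm high; origin at the centre of its underside.
- pot: Tall aluminium pot, 126 mm across, 130 mm high; origin at the centre of its underside.
- spoon: Olive-wood spoon, 210 mm long, lying on the slab; a bystander.
- ladle: Stainless ladle, bowl 84 mm across with a 220 mm handle, lying on the slab; a bystander. Origin under its bowl.
- spice_jar: Amber glass spice jar with a twist cap, 52 mm across, 95 mm high; a bystander. Origin at the centre of its underside.

How it is judged (in metres and radians):
On the way, in this order (a step that is already met when the one before it is completed fails the run):
1. the leading edge is in the runners of the lowest pair that clears the vessel in the rack (((horizontal distance between dish and rack_floor below 0.06 m and z of tray_mid in the frame of rack between 0.059 and 0.077 m) or (horizontal distance between bowl and rack_floor below 0.06 m and z of tray_mid in the frame of rack between 0.104 and 0.122 m) or (horizontal distance between pot and rack_floor below 0.06 m and z of tray_mid in the frame of rack between 0.149 and 0.167 m)) and x of tray_lead in the frame of rack between -0.07 and 0.06 m and y of tray_mid in the frame of rack between -0.006 and 0.006 m), for 0.1 s.
2. the tray, lying in those runners, is pressed on the backstop with more than 2 N (((horizontal distance between dish and rack_floor below 0.06 m and z of tray_mid in the frame of rack between 0.061 and 0.071 m) or (horizontal distance between bowl and rack_floor below 0.06 m and z of tray_mid in the frame of rack between 0.106 and 0.116 m) or (horizontal distance between pot and rack_floor below 0.06 m and z of tray_mid in the frame of rack between 0.151 and 0.161 m)) and x of tray_lead in the frame of rack above 0.079 m and contact force between tray and backstop above 2 N and y of tray_mid in the frame of rack between -0.006 and 0.006 m), for 0.1 s.
At the end, for the whole second after the job is handed in: The tray lies at rest and level (2.3 deg) in the lowest runners that clear the vessel in the rack (dish: lowest pair, bowl: second, pot: third), underside from 3 mm below to 5 mm above the runner, centred within 6 mm, its leading edge within 3 mm of the backstop (((horizontal distance between dish and rack_floor below 0.06 m and z of tray_mid in the frame of rack between 0.062 and 0.07 m) or (horizontal distance between bowl and rack_floor below 0.06 m and z of tray_mid in the frame of rack between 0.107 and 0.115 m) or (horizontal distance between pot and rack_floor below 0.06 m and z of tray_mid in the frame of rack between 0.152 and 0.16 m)) and x of tray_lead in the frame of rack above 0.079 m and y of tray_mid in the frame of rack between -0.006 and 0.006 m and angle between tray_mid's own z axis and vertical below 0.04 rad and linear speed of tray below 0.02 m/s); the robot touches nothing.
It fails at once if the tray is forced against the backstop with more than 20 N (contact force between tray and backstop above 20 N).
It fails at once if the tray is forced or jammed in the rack with more than 60 N in all (contact force between tray and rack above 60 N).
It fails at once if a vessel (dish, bowl or pot) is shifted by more than 15 mm or tipped (distance of any of dish, bowl, pot from where it was at the start of the episode above 0.015 m or angle between any of dish, bowl, pot's own z axis and vertical above 0.25 rad).
It fails at once if another thing on the slab is shifted by more than 30 mm (distance of any of spoon, ladle, spice_jar from where it was at the start of the episode above 0.03 m).
It also fails if it takes over 72 s, if anything falls off the work surface, if the arm or the gripper's body presses on something with over 40 N, if the wrist force passes 120 N, or if a joint passes its speed limit or range.

ROBOT

A 7-joint arm with a two-finger parallel gripper is mounted at the origin on the work surface. World frame = base frame: x ahead of the robot, y to its left, z up, the work surface at z = 0. Lengths are in mm, angles in rad, forces in N, time in s.
With the tool pointing down it reaches from about 375 to 925 mm from the base axis. Payload 3.1 kg.
Tool frame: the origin (TCP) lies midway between the tips of the shut fingers; the grasp point (between the pads) lies 19 mm behind it; z points along the fingers, y is the line along which they close (so a half turn about z gives the same grasp; the last joint's range is limited). The gripper opens to 85 mm and grips with 20 to 120 N. Pads are 22 mm wide; open, the fingers measure 114 mm over their backs; the gripper's body (76 mm by 85 mm) begins 54 mm behind the grasp point. The pads swing forward as they close: fully open they stand 13 mm farther back than shut.
Start: joints at [-1.44, 0.383, 0.044, 1.598, -0.018, 1.161, -0.05], TCP at [147.402, 633.068, 199.569] pointing down, gripper open.
Joint ranges: [-2.61, 2.61], [-0.41, 2.15], [-1.48, 1.57], [0, 2.5], [-1.57, 4.71], [0.05, 1.97], [-2.85, 2.85]. Speed limits (rad/s): [2.79, 2.79, 3.14, 3.14, 3.14, 3.14, 3.14].

INTERFACE

Orientations are given as a rotation vector (axis times angle).
In Python, from cell import get_obs, grab_frame, camera_params, finish_job, trace gives the robot as it stands.
- The arm moves only by the tool arm_command, never from a script. Its argument "commands" is one flat list of numbers, 7 for each row, row after row: the closure, from 0 (fully open) to 1 (shut), then the shift along the tool's x, y, z each as a share of 0.04 m, from -1 to 1, then the turn, a rotation vector about the tool's x, y, z each as a share of 0.15 rad, from -1 to 1. In form: [fingers, tx, ty, tz, wx, wy, wz, fingers, tx, ty, tz, wx, wy, wz, ...]. A call has 1 to 10 rows; each row shifts and turns the commanded pose from where the row before left it, along the tool's axes as they then stand; what a row does not reach is not made up. A row lasts 1/10 s, in which the tool goes at most 50 mm and 8.59 degrees, less where a joint would pass 70% of its speed; a pose out of reach is approached as far as the arm can. A call with a number of a shift or a turn outside -1 to 1 is refused whole. A call with a gripper value outside its range is refused whole. The fingers move at their own pace and stop on an object; "newtons" is the grip in N (left out, the last holds). Time passes only in rows, so rows that do not move let the fingers close. It gives the time, the measured TCP pose, the force, the opening and the grip force at its end, in the units of the state.
- get_obs(): the state, without advancing time (a new reading comes with each control period).
- grab_frame(name): name is "scene" or "top"; returns the picture (420x560x3 uint8, red, green, blue); there is no depth.
- camera_params(name): a dict with "intrinsics" (3x3 intrinsics, pixels), "rvec" (rotation vector, rad) and "tvec" (3), from world to camera coordinates, as OpenCV has them. Camera axes: x right, y down, z forward; pixel columns grow to the right and rows downward; lengths in mm; the calibration is good to about 2 mm. A picture is of the moment at which its call begins. camera_params takes no time and is no camera call.
- finish_job(): hands the job in; it is judged then, once.
Trained networks look in the newest picture that a camera, given by its name, has taken for a name from the list of things; names that differ only in an ending like _2 or _b are one class to them, and where a whole thing is asked for, a point or a joint stands for the part that bears it (a point fixed in the world has none). Each returns a list of dicts, best first, with "conf" (0 to 1); they miss things now and then, are a little off and sometimes report something else, mostly with a low value. They report only what shows in the picture. A call takes as long as a camera call.
- trace(name, camera): "mask" (420x560 bool, what is visible of it) and "extent" ([left, top, right, bottom] in pixels, round what is visible of it).
The state is a dict: "time": time; "joint_positions": joint angles; "joint_velocities": joint speeds; "joint_torque": joint torques, N m; "tcp_pos": TCP position; "tool_rot": TCP orientation; "force": force on the tool from outside, world axes, zero at the start; "wrist_torque": the same for the moment, N m; "opening": finger opening in mm; "gripper_force": force on a finger pad.
Only numpy, scipy, OpenCV 4.12 (cv2) and the standard library are available. Lean on these libraries where they do the work, as an engineer would, in place of code of your own. Each camera call takes 0.05 s, during which the arm holds its last target. There are 200 camera calls.

## Working session

There is one attempt and no reset: what is moved stays moved. The work goes in short steps, Python scripts to look and compute and a tool call to move; the robot and the scene stay as the last step left them, time stands still between calls to the robot, and variables do not carry over. Pictures are saved under pics/ and viewed, at most 10 in all, crops included, and the job is handed in when it is done.

Besides the shell and the picture viewer there is one more tool, called by a JSON object that holds its "fn" and its "kwargs". arm_command: Moves the arm, as the interface text tells. Its arguments: {"type":"object","properties":{"commands":{"type":"array"},"newtons":{"type":"number"}},"required":["commands"]}

```bash
mkdir -p pics; ls; cat > h.py <<'E'
import numpy as np,cv2
from cell import *
def cam(n):
    p=camera_params(n);return np.array(p["intrinsics"]),cv2.Rodrigues(np.array(p["rvec"],float))[0],np.array(p["tvec"],float).ravel()
def px2w(n,uv,z):
    K,R,t=cam(n);C=-R.T@t
    uv=np.atleast_2d(uv).astype(float)
    d=(np.linalg.inv(K)@np.c_[uv,np.ones(len(uv))].T).T@R
    return C+d*((z-C[2])/d[:,2])[:,None]
def w2px(n,P):
    K,R,t=cam(n);q=(K@(R@np.atleast_2d(P).T+t[:,None])).T
    return q[:,:2]/q[:,2:]
def save(n,f):
    im=grab_frame(n);cv2.imwrite("pics/"+f,im[:,:,::-1]);return im
E
python3 - <<'E'
from h import *
a=save("top","a_top.png");b=save("scene","a_scene.png")
for n in("top","scene"):
    K,R,t=cam(n);print(n,K.round(0).tolist(),(-R.T@t).round(0),R[2].round(2))
    for o in["rack","backstop","tray_grip","dish","bowl","pot","spoon","ladle","spice_jar"]:
        for r in trace(o,n)[:2]:
            ys,xs=np.nonzero(r["mask"]);print(n,o,round(r["conf"],2),r["extent"],len(xs),xs.mean().round(1) if len(xs) else 0,ys.mean().round(1) if len(xs) else 0)
o=get_obs();print(o["tcp_pos"],o["tool_rot"],o["time"],o["opening"])
E
```

```text
pics
top [[497.0, 0.0, 274.0], [0.0, 497.0, 203.0], [0.0, 0.0, 1.0]] [ 396.    4. 1858.] [ 0.07  0.   -1.  ]
top rack 0.77 [298.2, 124.1, 373.9, 209.0] 2391 338.7 166.4
top backstop 0.57 [348.1, 152.0, 368.3, 197.2] 139 356.9 174.8
top tray_grip 0.73 [187.1, 177.1, 243.2, 229.8] 2587 213.2 200.8
top dish 0.62 [310.5, 153.9, 346.0, 187.5] 1031 328.8 170.2
top dish 0.29 [349.2, 153.3, 367.0, 195.8] 123 356.9 174.0
top bowl 0.96 [385.3, 160.8, 420.5, 198.8] 1050 405.1 178.1
top bowl 0.69 [299.4, 124.3, 373.6, 211.8] 2134 338.8 166.3
top pot 0.69 [380.0, 240.5, 419.4, 280.0] 1236 399.5 257.7
top spoon 0.72 [298.7, 125.4, 373.6, 208.9] 1777 336.9 165.1
top spoon 0.71 [210.0, 137.4, 259.6, 155.0] 287 230.4 147.0
top ladle 0.58 [131.8, 215.7, 182.4, 284.6] 491 146.0 231.9
top spice_jar 0.45 [305.4, 236.1, 320.4, 251.0] 150 311.7 244.5
scene [[399.0, 0.0, 282.0], [0.0, 399.0, 213.0], [0.0, 0.0, 1.0]] [1083. -406.  963.] [-0.52  0.36 -0.77]
scene rack 0.92 [189.7, 204.5, 297.4, 351.8] 8242 241.8 274.5
scene backstop 0.74 [197.7, 233.8, 219.9, 330.4] 363 207.8 276.9
scene tray_grip 0.66 [304.4, 175.8, 393.9, 244.3] 3424 352.4 208.7
scene dish 0.6 [225.8, 271.8, 273.7, 295.2] 697 246.7 282.8
scene bowl 0.67 [109.5, 301.7, 167.0, 364.3] 2718 138.9 332.3
scene bowl 0.41 [192.7, 204.2, 298.8, 351.3] 7984 241.8 275.2
scene pot 0.93 [81.3, 209.0, 139.9, 276.9] 2818 111.2 241.4
scene spoon 0.83 [342.8, 246.6, 408.3, 278.9] 474 377.4 262.1
scene spoon 0.29 [189.7, 204.6, 296.0, 352.2] 7732 242.0 275.4
scene ladle 0.63 [328.1, 140.9, 407.1, 168.8] 413 383.2 153.4
scene spice_jar 0.51 [211.8, 198.2, 233.3, 224.9] 371 221.8 209.6
scene spice_jar 0.22 [305.2, 173.9, 393.8, 245.9] 3608 351.7 208.6
[147.42748161 633.04733909 199.56762792] [ 3.58597588e-01  3.12105451e+00 -4.23812307e-05] 1.0 85.17540971030184
```

View pics/a_top.png

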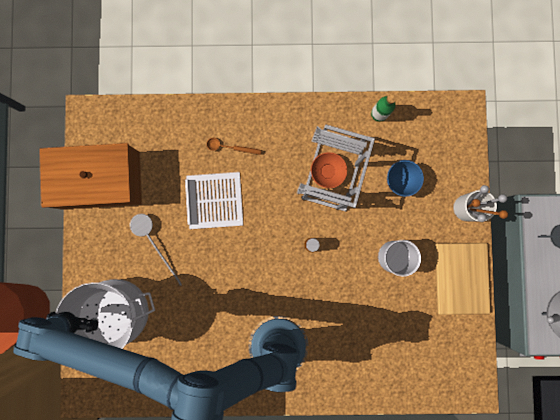

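View pics/a_scene.png

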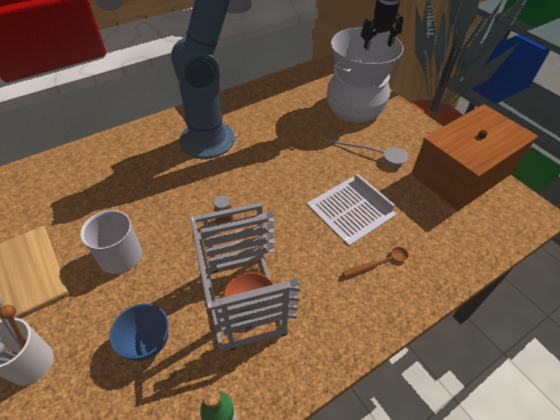

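The terracotta dish is in the rack (top view about (329,170)), so the lowest pair of runners is the target. The rack's mouth faces image-left, towards the tray at (213,200). The tray's gripping edge is on its left side. Next I fit the tray and rack poses from silhouettes and edges.

```bash
cat > fit.py <<'E'
from h import *
from scipy.optimize import minimize
def hullmask(n,P):
    m=np.zeros((1680,2240),np.uint8);q=w2px(n,P)
    cv2.fillConvexPoly(m,cv2.convexHull(((q+.5)*4).round().astype(np.int32)),1)
    return cv2.resize(m.astype(np.float32),(560,420),interpolation=cv2.INTER_AREA)
def place(P,x,y,yaw,z=0):
    c,s=np.cos(yaw),np.sin(yaw);P=np.array(P,float)
    return np.c_[x+c*P[:,0]-s*P[:,1],y+s*P[:,0]+c*P[:,1],z+P[:,2]]
TRAY=[(x,y,z) for x in(-5,195) for y in(-100,100) for z in(0,4)]+[(x,y,34) for x in(-5,5) for y in(-85,85)]
TRAY=[(a,b,c) for a,b,c in TRAY]   # origin: under tray_grip
E
python3 - <<'E'
from fit import *
ms={}
for n in("top","scene"):
    grab_frame(n);r=trace("tray_grip",n)[0];ms[n]=r["mask"].astype(np.float32)
def cost(p,cams):
    return sum(1-np.minimum(h:=hullmask(n,place(TRAY,*p[:3],0)),ms[n]).sum()/np.maximum(h,ms[n]).sum() for n in cams)
for cams in(["top"],["scene"],["top","scene"]):
    best=None
    for y0 in(-1.45,-1.57,-1.7):
        r=minimize(cost,[410,310,y0],args=(cams,),method="Nelder-Mead",options=dict(initial_simplex=[[410,310,y0],[430,310,y0],[410,330,y0],[410,310,y0+.1]]))
        if best is None or r.fun<best.fun:best=r
    print(cams,best.x.round(3),best.fun)
p=best.x
# dish, rack rough
print("dish@rim38",px2w("top",[[328.5,170.7]],38).round(0))
im=grab_frame("top");c=im[110:225,285:385];cv2.imwrite("pics/b.png",cv2.resize(c,None,fx=5.2,fy=5.2,interpolation=cv2.INTER_CUBIC)[:,:,::-1])
im=grab_frame("scene");c=im[195:360,180:310];cv2.imwrite("pics/c.png",cv2.resize(c,None,fx=3.6,fy=3.6,interpolation=cv2.INTER_CUBIC)[:,:,::-1])
E
```

```text
['top'] [529.386 326.597  -1.502] 0.041833341121673584
['scene'] [534.54  325.859  -1.518] 0.03961598873138428
['top', 'scene'] [530.823 326.308  -1.506] 0.09109622240066528
dish@rim38 [[ 637. -193.   38.]]
```

View pics/b.png

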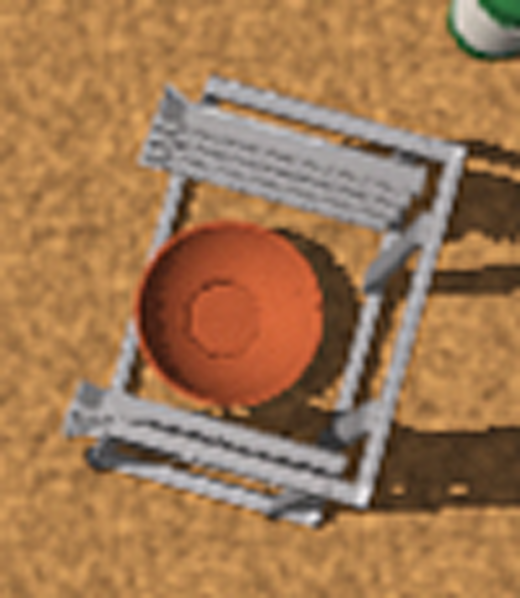

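View pics/c.png

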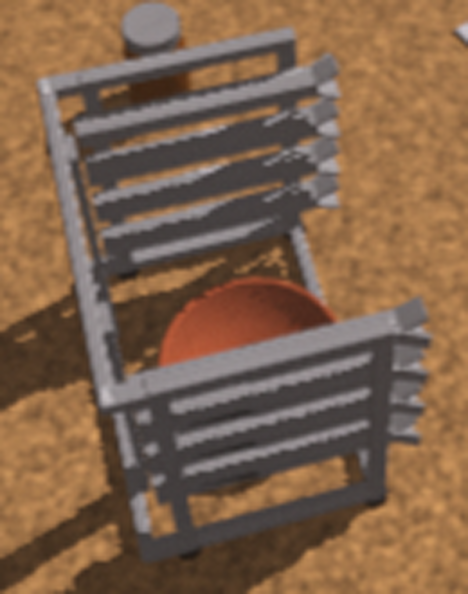

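The crops show the rack's frame. The rear top bar runs from (462,150) to (362,500) in the top crop, and the runner flares are on the left. I fit its box model in both views and overlay it.

```bash
cat > rack.py <<'E'
from fit import *
def model(xf,xb):
    P=[(x,y,z) for x in(-xf,xb) for y in(-119,119) for z in(0,240)]
    P+=[(-96,s*y,z) for s in(1,-1) for y in(85,109) for z in(58,215)]
    return P
E
python3 - <<'E'
from rack import *
ms={}
for n in("top","scene"):
    grab_frame(n);r=trace("rack",n)[0];m=r["mask"].astype(np.uint8)
    k,l,s,_=cv2.connectedComponentsWithStats(m);m=(l==1+np.argmax(s[1:,4])).astype(np.uint8)
    pts=np.argwhere(m)[:,::-1].astype(np.float32)
    pts=np.r_[pts+[.0,.0]]
    h=cv2.convexHull(pts.astype(np.int32));f=np.zeros_like(m);cv2.fillConvexPoly(f,h,1);ms[n]=f.astype(np.float32)
def cost(p,cams):
    return sum(1-np.minimum(h:=hullmask(n,place(model(p[3],p[4]),*p[:3],0)),ms[n]).sum()/np.maximum(h,ms[n]).sum() for n in cams)
res={}
for cams in(["top"],["scene"],["top","scene"]):
    x0=np.array([635,-195,-1.85,85,88.])
    S=[x0]+[x0+d for d in np.diag([15,15,.1,6,6])]
    r=minimize(cost,x0,args=(cams,),method="Nelder-Mead",options=dict(initial_simplex=S,maxiter=500))
    r=minimize(cost,r.x,args=(cams,),method="Nelder-Mead",options=dict(initial_simplex=[r.x]+[r.x+d for d in np.diag([5,-5,.03,3,3])],maxiter=500))
    print(cams,r.x.round(3),round(r.fun,4));p=r.x
o=[]
for n,(x,y,w,hh) in(("top",(285,110,100,115)),("scene",(180,195,130,165))):
    S=int(590/hh*10)/10;im=grab_frame(n);c=cv2.resize(im[y:y+hh,x:x+w],None,fx=S,fy=S,interpolation=cv2.INTER_CUBIC)[:,:,::-1].copy()
    def L(A,B,col):
        q=(w2px(n,place([A,B],*p[:3]))+.5-[x,y])*S;cv2.line(c,*[tuple(int(v) for v in a) for a in q],col,1,cv2.LINE_AA)
    for z in(0,240):
        for s in(-119,119):L((-p[3],s,z),(p[4],s,z),(0,255,0))
        for xx in(-p[3],p[4]):L((xx,-119,z),(xx,119,z),(0,255,0))
    for s in(-1,1):
        for z in(65,200):L((-80,88.5*s,z),(80,88.5*s,z),(0,0,255));L((-80,102.5*s,z),(80,102.5*s,z),(255,0,0))
        L((82,62*s-10*s,0),(82,52*s,240),(255,0,255));L((82,72*s,0),(82,72*s,240),(255,0,255))
    o.append(c)
H=max(c.shape[0] for c in o);o=[cv2.copyMakeBorder(c,0,H-c.shape[0],0,0,0) for c in o]
c=np.hstack(o);f=min(800/c.shape[1],600/c.shape[0],1);print(c.shape);cv2.imwrite("pics/d.png",cv2.resize(c,None,fx=f,fy=f,interpolation=cv2.INTER_AREA))
E
```

```text
['top'] [ 631.657 -196.008   -1.861   71.509  101.757] 0.028
['scene'] [ 634.45  -196.944   -1.864   70.475   99.779] 0.0171
['top', 'scene'] [ 632.518 -196.002   -1.865   73.712  101.177] 0.0536
(586, 965, 3)
```

View pics/d.png

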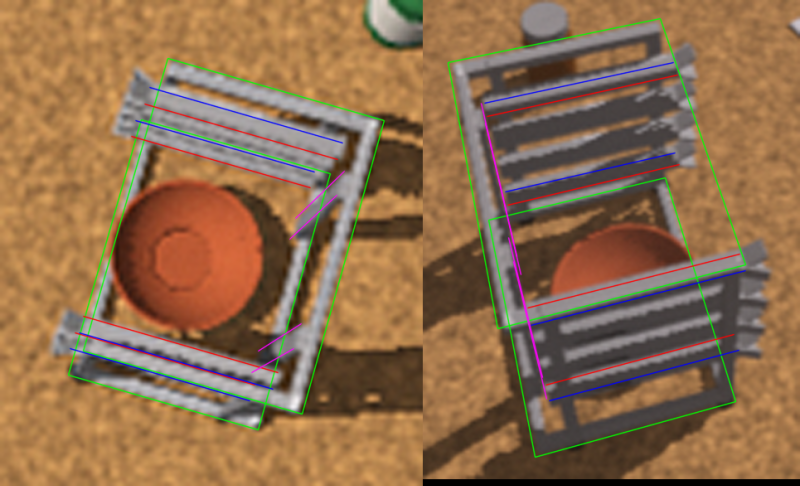

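The dish stands in the rack. The fits agree: tray_grip is about (531,326) with yaw −1.508, and the rack about (633,−196) with yaw −1.864. I now move over the gripping edge, raising the tool first.

{"fn": "arm_command", "kwargs": {"commands": [0,0,0,-0.8,0,0,0,0,-0.92,-0.44,0,0,0,0,0,-0.92,-0.44,0,0,0,0,0,-0.92,-0.44,0,0,0,0,0,-0.92,-0.44,0,0,0,0,0,-0.92,-0.44,0,0,0,0,0,-0.92,-0.44,0,0,0,0,0,-0.92,-0.44,0,0,0,0,0,-0.92,-0.44,0,0,0,0,0,-0.92,-0.44,0,0,0,0]}}

```text
time: 2.6
tcp_pos: [435.2, 402.6, 231.9]
tool_rot: [0.358, 3.121, 0.001]
force: [0.1, 1.0, -0.0]
opening: 85.2
gripper_force: 0.0
```

{"fn": "arm_command", "kwargs": {"commands": [0,-0.92,-0.44,0,0,0,0,0,-0.92,-0.44,0,0,0,0,0,-0.92,-0.44,0,0,0,0,0,0,0,0.5,0,0,-0.5,0,0,0,0.5,0,0,-0.5,0,0,0,0.5,0,0,-0.5,0,0,0,0.5,0,0,-0.44,0,0,0,0,0,0,0,0,0,0,0,0,0,0]}}

```text
time: 3.5
tcp_pos: [529.5, 327.2, 151.5]
tool_rot: [0.096, -3.14, 0.001]
force: [0.4, 0.6, -0.1]
opening: 85.4
gripper_force: 0.0
```

```bash
cat >> h.py <<'E'
def togo(p,yaw):
    "remaining shift in tool-axis units (share of 40mm) to world p, with tool y = -(cos yaw,sin yaw); wz units first"
    o=get_obs();R=cv2.Rodrigues(np.array(o["tool_rot"],float))[0];q=np.array(o["tcp_pos"])
    x=np.array([-np.sin(yaw),np.cos(yaw),0]);y=np.array([-np.cos(yaw),-np.sin(yaw),0])
    T=np.c_[-x if 0 else np.cross(y,[0,0,-1]),y,[0,0,-1]]
    rv=cv2.Rodrigues(R.T@T)[0].ravel()
    d=np.array(p)-q
    print("t",round(o["time"],2),"tcp",q.round(1),"tilt z",R[:,2].round(4),"F",np.round(o["force"],1),"Tq",np.round(o["wrist_torque"],2),"op",round(o["opening"],1))
    print("world d",d.round(1),"units(after turn)",(T.T@d/40).round(3),"units(now)",(R.T@d/40).round(3),"turn units",(rv/.15).round(3))
E
python3 - <<'E'
from h import *
togo([531.5,326,8],-1.508)
E
```

```text
t 3.5 tcp [529.5 327.2 151.5] tilt z [-5.e-04 -4.e-04 -1.e+00] F [ 0.4  0.6 -0.1] Tq [-0.04  0.02 -0.03] op 85.4
world d [   2.    -1.2 -143.5] units(after turn) [-0.048 -0.032  3.589] units(now) [-0.05  -0.031  3.589] turn units [-0.002 -0.004 -0.013]
```

{"fn": "arm_command", "kwargs": {"commands": [0,-0.05,-0.03,0.9,0,0,0,0,0,0,0.9,0,0,0,0,0,0,0.9,0,0,0,0,0,0,0.6,0,0,0,0,0,0,0.29,0,0,0,0,0,0,0,0,0,0], "newtons": 60}}

```text
time: 4.1
tcp_pos: [531.3, 326.1, 7.4]
tool_rot: [0.097, -3.139, 0.001]
force: [0.1, -0.4, -0.6]
opening: 85.3
gripper_force: 0.0
```

{"fn": "arm_command", "kwargs": {"commands": [1,0,0,0,0,0,0,1,0,0,0,0,0,0,1,0,0,0,0,0,0,1,0,0,0,0,0,0,1,0,0,0,0,0,0,1,0,0,0,0,0,0,1,0,0,0,0,0,0,1,0,0,0,0,0,0], "newtons": 60}}

```text
time: 4.9
tcp_pos: [531.6, 326.1, 7.9]
tool_rot: [0.098, -3.14, 0.0]
force: [-0.2, -0.3, -1.2]
opening: 0.1
gripper_force: 0.0
```

The fingers shut on nothing, so I look.

```bash
python3 - <<'E'
from fit import *
o=[]
for n in("top","scene"):
    im=grab_frame(n).copy();r=trace("tray_grip",n)
    print(n,[(round(q["conf"],2),q["extent"]) for q in r])
    P=w2px(n,[[531.6,326.1,8]])[0];x,y=int(P[0])-45,int(P[1])-55
    c=cv2.resize(im[y:y+110,x:x+100],None,fx=4,fy=4,interpolation=cv2.INTER_CUBIC)[:,:,::-1].copy()
    for T in([(-5,-85,34),(5,-85,34),(5,85,34),(-5,85,34)],[(-5,-100,0),(195,-100,0),(195,100,0),(-5,100,0)]):
        q=(w2px(n,place(T,531,326,-1.508))+.5-[x,y])*4
        cv2.polylines(c,[q.astype(np.int32)],True,(0,255,0),1)
    o.append(c)
cv2.imwrite("pics/e.png",np.hstack(o))
E
```

```text
top [(0.72, [184.1, 174.1, 242.2, 229.6]), (0.59, [385.2, 159.7, 427.3, 198.3])]
scene [(0.7, [305.6, 174.1, 392.5, 243.0])]
```

View pics/e.png

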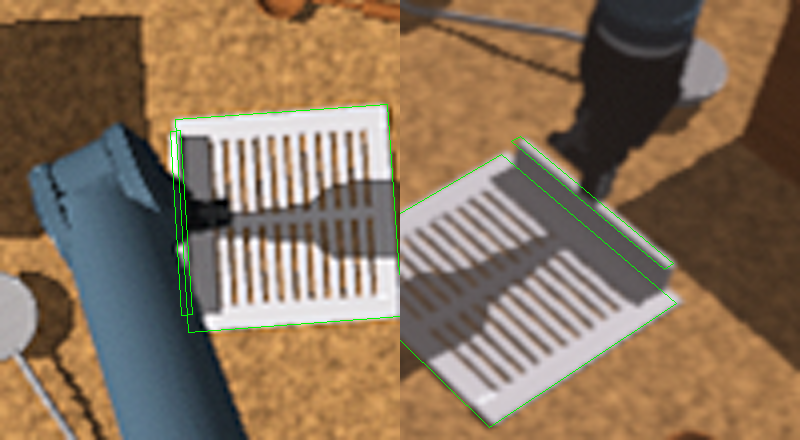

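```bash
python3 - <<'E'
from fit import *
o=[]
for n in("top","scene"):
    im=grab_frame(n).copy()
    P=w2px(n,[[531.6,326.1,8]])[0];x,y=int(P[0])-22,int(P[1])-40
    c=cv2.resize(im[y:y+66,x:x+44],None,fx=9,fy=9,interpolation=cv2.INTER_CUBIC)[:,:,::-1].copy()
    for z,col in((8,(0,0,255)),(34,(0,255,255)),(100,(255,0,255))):
        q=((w2px(n,[[531.6,326.1,z]])[0]+.5-[x,y])*9).astype(int);cv2.drawMarker(c,tuple(int(v) for v in q),col,0,14,1)
    o.append(c)
cv2.imwrite("pics/f.png",np.hstack(o));print(get_obs()["joint_positions"])
E
```

```text
[-0.78024068  0.56548817  0.2067858   1.7956357  -0.15453788  0.79628998
  1.13661178]
```

View pics/f.png

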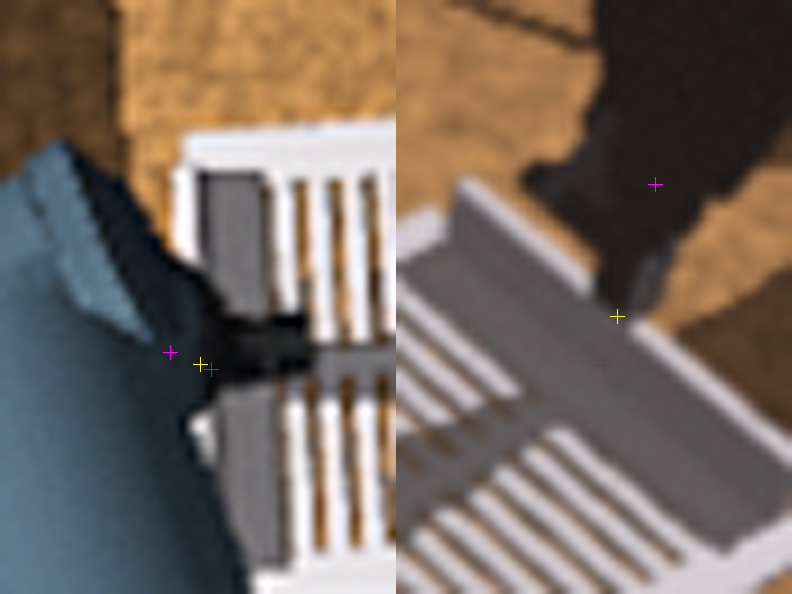

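```bash
python3 - <<'E'
from fit import *
Pm=[]
for n in("top","scene"):
    K,R,t=cam(n);Pm.append(K@np.c_[R,t])
off={}
for n in("top","scene"):
    P=w2px(n,[[531.6,326.1,8]])[0];off[n]=np.array([int(P[0])-22,int(P[1])-40])
def tri(a,b):
    a=off["top"]+np.array(a)/9-.5;b=off["scene"]+np.array([b[0]-396,b[1]])/9-.5
    X=cv2.triangulatePoints(Pm[0],Pm[1],a.reshape(2,1),b.reshape(2,1)).ravel();X=X[:3]/X[3]
    print(X.round(1),[ (w2px(n,X)[0]-u).round(1) for n,u in(("top",a),("scene",b))])
tri((303,330),(530,182));tri((303,375),(530,182));tri((303,350),(600,290))
for n in("top","scene"):
    im=grab_frame(n)
    for q in trace("tray_grip",n)[:1]:
        m=q["mask"];print(n,m.sum())
print({k:v for k,v in get_obs().items() if k in("opening","gripper_force","tcp_pos","force")})
E
```

```text
[534.8 265.8 136.3] [array([0.7, 0.6]), array([1.8, 0. ])]
[521.4 271.5 122. ] [array([-0.2, -0.2]), array([-0.6, -0. ])]
[539.4 283.1  80.1] [array([-1.7, -1.6]), array([-4. , -0.1])]
top 2590
scene 3406
{'tcp_pos': array([531.68453822, 326.17385693,   7.97025497]), 'force': array([-0.18350046, -0.32571499, -0.03685136]), 'gripper_force': 0.0, 'opening': -0.2065510992294734}
```

The edge's top strip projects exactly on the TCP's position in both views, yet no inner finger shows in front of its face at (617,340) in the scene crop. I lift to see the tips clearly.

{"fn": "arm_command", "kwargs": {"commands": [1,0,0,-0.8,0,0,0,1,0,0,-0.8,0,0,0,1,0,0,-0.4,0,0,0,1,0,0,0,0,0,0]}}

```text
time: 5.8
tcp_pos: [534.1, 327.6, 91.2]
tool_rot: [-0.097, 3.135, 0.006]
force: [-0.0, 1.0, 0.7]
opening: 0.2
gripper_force: 0.0
```

```bash
python3 - <<'E'
from fit import *
p=get_obs();t=p["tcp_pos"];print(t,p["opening"],p["force"])
o=[]
for n in("top","scene"):
    im=grab_frame(n).copy()
    P=w2px(n,[t])[0];x,y=int(P[0])-25,int(P[1])-37;print(n,x,y)
    c=cv2.resize(im[y:y+74,x:x+50],None,fx=8,fy=8,interpolation=cv2.INTER_CUBIC)[:,:,::-1].copy()
    for dz,col in((0,(0,0,255)),(54,(0,255,255)),(100,(255,0,255))):
        q=((w2px(n,[t+[0,0,dz]])[0]+.5-[x,y])*8).astype(int);cv2.drawMarker(c,tuple(int(v) for v in q),col,0,14,1)
    o.append(c)
cv2.imwrite("pics/g.png",np.hstack(o))
E
```

```text
[534.108694   327.60533245  91.15472178] 0.19011572289839693 [-0.01038957  1.0034051   0.68514688]
top 159 162
scene 352 139
```

View pics/g.png

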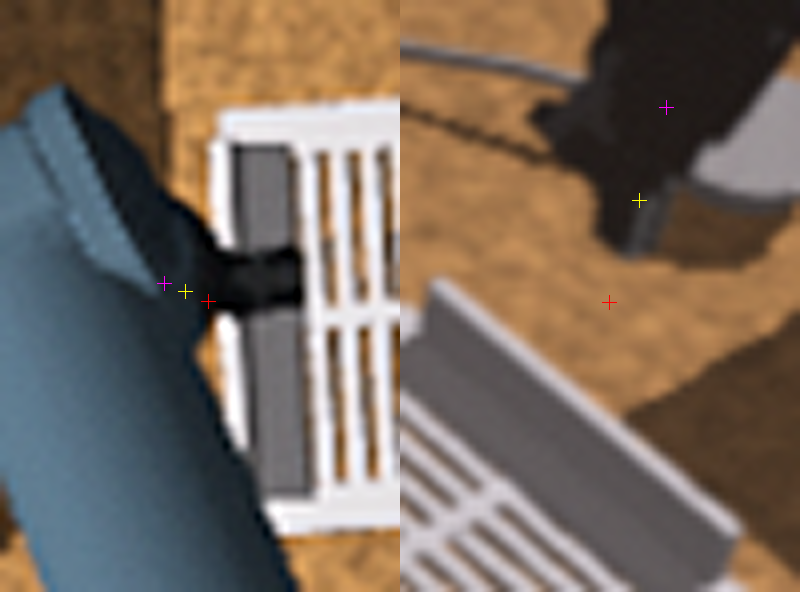

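The scene crop shows the shut fingertips at (632,255), while the reported TCP projects to (610,302). The tips are really about 26 mm above the reported height, so I closed above the edge. I calibrate by a light touch of the shut tips on the edge top, which is known to be at 34 mm.

{"fn": "arm_command", "kwargs": {"commands": [1,-0.05,-0.03,0.9,0,0,0,1,0,0,0.9,0,0,0,1,0,0,0.2,0,0,0,1,0,0,0.05,0,0,0,1,0,0,0,0,0,0]}}

```text
time: 6.4
tcp_pos: [532.9, 324.5, 4.8]
tool_rot: [0.098, -3.138, 0.002]
force: [0.4, 0.4, 0.8]
opening: 0.4
gripper_force: 0.0
```

{"fn": "arm_command", "kwargs": {"commands": [1,0,0,0.05,0,0,0,1,0,0,0.05,0,0,0]}}

```text
time: 6.6
tcp_pos: [534.2, 325.5, 2.4]
tool_rot: [-0.098, 3.139, 0.001]
force: [-1.5, -0.6, 12.2]
opening: -0.4
gripper_force: 7.8
```

{"fn": "arm_command", "kwargs": {"commands": [1,0,0,0.05,0,0,0,1,0,0,0,0,0,0]}}

```text
time: 6.8
tcp_pos: [534.2, 325.5, 2.5]
tool_rot: [-0.098, 3.14, 0.001]
force: [-3.2, -1.7, 9.3]
opening: -0.1
gripper_force: 5.1
```

{"fn": "arm_command", "kwargs": {"commands": [1,0,0,0.05,0,0,0,1,0,0,0,0,0,0]}}

```text
time: 7.0
tcp_pos: [534.2, 325.6, 2.4]
tool_rot: [0.097, -3.139, -0.002]
force: [-6.6, -4.9, 19.7]
opening: 0.2
gripper_force: 9.9
```

{"fn": "arm_command", "kwargs": {"commands": [1,0,0,0.05,0,0,0,1,0,0,0,0,0,0]}}

```text
time: 7.2
tcp_pos: [534.2, 325.6, 2.3]
tool_rot: [0.097, -3.138, -0.002]
force: [-10.2, -5.5, 28.7]
opening: -0.1
gripper_force: 14.6
```

Contact came at reading 2.4, so true height is the reading plus about 31.6 mm. I raise, open, and descend to reading about −24.

{"fn": "arm_command", "kwargs": {"commands": [0,0,0,-0.9,0,0,0,0,0,0,-0.4,0,0,0,0,0,0,0,0,0,0,0,0,0,0,0,0,0,0,0,0,0,0,0,0,0,0,0,0,0,0,0,0,0,0,0,0,0,0,0,0,0,0,0,0,0]}}

```text
time: 8.0
tcp_pos: [533.3, 324.7, 47.1]
tool_rot: [0.098, -3.139, 0.001]
force: [1.1, -0.3, -0.0]
opening: 85.3
gripper_force: 0.0
```

```bash
python3 - <<'E'
from fit import *
ms={}
for n in("top","scene"):
    grab_frame(n);r=trace("tray_grip",n)[0];ms[n]=r["mask"].astype(np.float32)
x0=[531,326,-1.508]
f=lambda p:sum(1-np.minimum(h:=hullmask(n,place(TRAY,*p[:3],0)),ms[n]).sum()/np.maximum(h,ms[n]).sum() for n in ms)
r=minimize(f,x0,method="Nelder-Mead",options=dict(initial_simplex=[x0,[536,326,-1.508],[531,331,-1.508],[531,326,-1.47]]));print(r.x.round(3),r.fun)
togo([531.5,326,-24],-1.508)
E
```

```text
[532.279 327.476  -1.545] 1.365267276763916
t 8.2 tcp [533.7 325.1  47.8] tilt z [-1.e-04 -1.e-04 -1.e+00] F [-0.   0.3  0.7] Tq [-0.    0.02 -0.01] op 85.8
world d [ -2.2   0.9 -71.8] units(after turn) [0.055 0.027 1.796] units(now) [0.054 0.027 1.796] turn units [-0.001 -0.001 -0.004]
```

{"fn": "arm_command", "kwargs": {"commands": [0,0.05,0.03,0.7,0,0,0,0,0,0,0.6,0,0,0,0,0,0,0.25,0,0,0,0,0,0,0.22,0,0,0,0,0,0,0,0,0,0,0,0,0,0,0,0,0]}}

```text
time: 8.8
tcp_pos: [532.5, 326.5, -22.1]
tool_rot: [-0.097, 3.139, 0.001]
force: [0.3, -0.2, 0.6]
opening: 85.4
gripper_force: 0.0
```

{"fn": "arm_command", "kwargs": {"commands": [1,0,0,0,0,0,0,1,0,0,0,0,0,0,1,0,0,0,0,0,0,1,0,0,0,0,0,0,1,0,0,0,0,0,0,1,0,0,0,0,0,0,1,0,0,0,0,0,0,1,0,0,0,0,0,0], "newtons": 60}}

```text
time: 9.6
tcp_pos: [531.9, 326.4, -22.5]
tool_rot: [-0.098, 3.14, 0.001]
force: [-1.2, 0.4, 2.1]
opening: 8.7
gripper_force: 60.7
```

The edge is gripped at opening 8.7 mm and 60 N. Underside height is now the reading plus 22.5. I lift and carry it to a point in front of the mouth.

{"fn": "arm_command", "kwargs": {"commands": [1,0,0,-0.25,0,0,0,1,0,0,-0.6,0,0,0,1,0,0,-0.7,0,0,0,1,0,0,-0.7,0,0,0,1,0,0,0,0,0,0,1,0,0,0,0,0,0]}}

```text
time: 10.2
tcp_pos: [531.6, 326.2, 67.3]
tool_rot: [-0.098, 3.14, 0.001]
force: [0.3, -0.6, -3.7]
opening: 8.9
gripper_force: 59.9
```

{"fn": "arm_command", "kwargs": {"commands": [1,-0.3,-0.35,0,0,0,0,1,-0.57,-0.7,0,0,0,0,1,-0.57,-0.7,0,0,0,0,1,-0.57,-0.7,0,0,0,0,1,-0.57,-0.7,0,0,0,0,1,-0.57,-0.7,0,0,0,0,1,-0.57,-0.7,0,0,0,0,1,-0.57,-0.7,0,0,0,0,1,-0.25,-0.32,0,0,0,0.2,1,0,0,0,0,0,0.4]}}

```text
time: 11.2
tcp_pos: [726.7, 109.3, 64.7]
tool_rot: [-0.058, -3.138, 0.006]
force: [-0.1, -0.0, -1.9]
opening: 8.9
gripper_force: 60.0
```

{"fn": "arm_command", "kwargs": {"commands": [1,0,0,0,0,0,0.4,1,0,0,0,0,0,0.4,1,0,0,0,0,0,0.4,1,0,0,0,0,0,0.4,1,0,0,0,0,0,0.17,1,0,0,0,0,0,0,1,0,0,0,0,0,0,1,0,0,0,0,0,0]}}

```text
time: 12.0
tcp_pos: [726.5, 115.3, 66.8]
tool_rot: [-0.458, -3.107, -0.0]
force: [0.3, 0.5, -2.0]
opening: 9.1
gripper_force: 60.0
```

```bash
python3 - <<'E'
from h import *
togo([727,115,67.5-22.5],-1.864)
E
```

```text
t 12.0 tcp [726.5 115.3  66.8] tilt z [-6.e-04  1.e-04 -1.e+00] F [ 0.3  0.5 -2. ] Tq [ 0.23 -0.1  -0.04] op 9.1
world d [  0.5  -0.3 -21.8] units(after turn) [-0.015 -0.003  0.546] units(now) [-0.015 -0.003  0.546] turn units [-0.001 -0.004  0.003]
```

```bash
cat > tfit.py <<'E'
from fit import *
def tfit(p0,free=(1,1,1,1)):
    "fit x,y,yaw,z of the tray, occluding arm pixels ignored"
    ms={};w={}
    for n in("top","scene"):
        im=grab_frame(n).astype(int);r=trace("tray_grip",n)
        pr=hullmask(n,place(TRAY,*p0[:3],p0[3]))
        m=max(r,key=lambda q:np.minimum(q["mask"],pr).sum()/np.maximum(q["mask"],pr).sum())["mask"]
        arm=((im.max(2)<55)|(im[:,:,2]>im[:,:,0]+12))&~m
        arm=cv2.dilate(arm.astype(np.uint8),np.ones((5,5)))>0
        ms[n]=m.astype(np.float32);w[n]=(~(arm&~m)).astype(np.float32)
    def f(d,cams):
        p=p0+d*np.array([1,1,.01,1.])
        return sum((np.abs(hullmask(n,place(TRAY,*p[:3],p[3]))-ms[n])*w[n]).sum()/ms[n].sum() for n in cams)
    for cams in(["top"],["scene"],["top","scene"]):
        fr=np.array(free)*(1 if len(cams)==2 else np.array([1,1,1,0]));g=np.nonzero(fr)[0]
        F=lambda e:f(np.bincount(g,e,4),cams)
        S=np.vstack([np.zeros(len(g)),5*np.eye(len(g))])
        r=minimize(F,S[0],method="Nelder-Mead",options=dict(initial_simplex=S))
        d=np.bincount(g,r.x,4);print(cams,(p0+d*[1,1,.01,1]).round(3),"cost",round(F(S[0]),3),round(r.fun,3))
E
python3 - <<'E'
from tfit import *
p=np.array([726.5,115.3,-1.864,89.3])
tfit(p)
o=[]
for n,(x,y,w,h) in(("top",(215,115,165,110)),("scene",(180,190,165,170))):
    S=4.8 if n=="top" else 2.9
    im=grab_frame(n);c=cv2.resize(im[y:y+h,x:x+w],None,fx=S,fy=S,interpolation=cv2.INTER_CUBIC)[:,:,::-1].copy()
    if n=="scene":c=cv2.resize(im[y:y+h,x:x+w],None,fx=3.5,fy=3.5,interpolation=cv2.INTER_CUBIC)[:,:,::-1].copy();S=3.5
    q=(w2px(n,place([(-5,-100,2),(195,-100,2),(195,100,2),(-5,100,2)],*p))+.5-[x,y])*S
    cv2.polylines(c,[q.astype(np.int32)],True,(0,255,0),1)
    if n=="top":c=cv2.resize(c,(600,400))[:, :];
    o.append(c)
a,b=o;b=cv2.resize(b,(388,400));a=cv2.resize(a,(412,275));a=cv2.copyMakeBorder(a,0,125,0,0,0)
cv2.imwrite("pics/i.png",np.hstack([a,b]))
E
```

```text
['top'] [727.225 115.29   -1.868  89.3  ] cost 0.353 0.352
['scene'] [729.981 112.456  -1.874  89.3  ] cost 0.052 0.029
['top', 'scene'] [728.324 114.688  -1.873  84.502] cost 0.405 0.378
```

View pics/i.png

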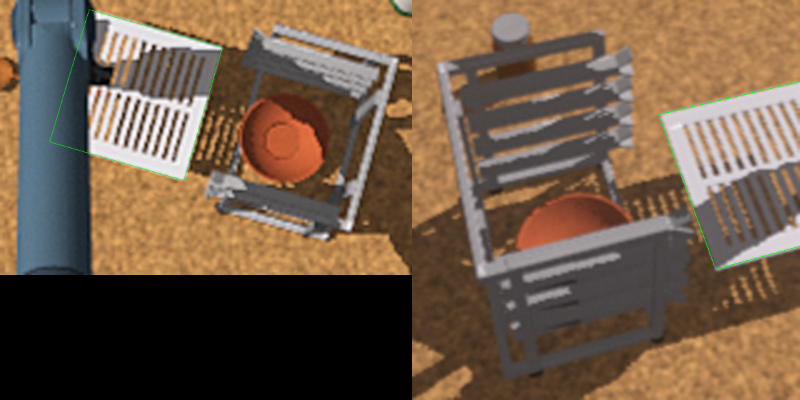

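The tray matches its predicted outline in both views. The fits show it about 1.5 mm off to the rack's +y. I lower to underside 67, correct sideways and approach the flares.

{"fn": "arm_command", "kwargs": {"commands": [1,0.02,0,0.3,0,0,0,1,0,0,0.26,0,0,0,1,0,-0.25,0,0,0,0,1,0,-0.25,0,0,0,0,1,0,-0.2,0,0,0,0,1,0,0,0,0,0,0,1,0,0,0,0,0,0]}}

```text
time: 13.0
tcp_pos: [718.4, 87.5, 45.5]
tool_rot: [0.461, 3.106, 0.0]
force: [-0.0, 0.8, -2.8]
opening: 8.8
gripper_force: 60.0
```

```bash
python3 - <<'E'
from tfit import *
togo([0,0,44.5],-1.864)
t=get_obs()["tcp_pos"]
p=np.array([t[0],t[1],-1.864,t[2]+22.5])
tfit(p,(1,1,1,0))
E
```

```text
t 13.0 tcp [718.4  87.5  45.5] tilt z [ 1.2e-03  1.0e-04 -1.0e+00] F [-0.   0.8 -2.8] Tq [ 0.16 -0.06 -0.02] op 8.8
world d [-718.4  -87.5   -1. ] units(after turn) [16.562 -7.284  0.025] units(now) [ 1.6549e+01 -7.3130e+00  3.0000e-03] turn units [ 0.003  0.007 -0.012]
['top'] [717.329  87.753  -1.858  67.993] cost 0.307 0.306
['scene'] [720.139  88.256  -1.857  67.993] cost 0.344 0.332
['top', 'scene'] [719.404  87.218  -1.869  67.993] cost 0.651 0.646
```

{"fn": "arm_command", "kwargs": {"commands": [1,0,-0.15,0.02,0,0,0,1,0,-0.15,0,0,0,0,1,0,-0.15,0,0,0,0]}}

```text
time: 13.5
tcp_pos: [712.4, 70.3, 43.8]
tool_rot: [-0.459, -3.108, 0.001]
force: [-0.0, -0.9, -2.5]
opening: 8.8
gripper_force: 59.9
```

{"fn": "arm_command", "kwargs": {"commands": [1,0,-0.15,0,0,0,0,1,0,-0.15,0,0,0,0,1,0,-0.15,0,0,0,0]}}

```text
time: 13.8
tcp_pos: [707.3, 53.2, 44.0]
tool_rot: [0.46, 3.108, -0.0]
force: [0.0, 0.2, -2.2]
opening: 8.8
gripper_force: 59.9
```

{"fn": "arm_command", "kwargs": {"commands": [1,0,-0.15,0,0,0,0,1,0,-0.15,0,0,0,0,1,0,0,0,0,0,0]}}

```text
time: 14.1
tcp_pos: [703.7, 40.4, 44.0]
tool_rot: [-0.462, -3.107, 0.002]
force: [0.3, 0.2, -2.4]
opening: 8.7
gripper_force: 60.1
```

```bash
cat > st.py <<'E'
from h import *
o=get_obs();R=cv2.Rodrigues(np.array(o["tool_rot"],float))[0];t=np.array(o["tcp_pos"]);y=-1.864
u=np.array([np.cos(y),np.sin(y),0]);v=np.array([-u[1],u[0],0]);d=t-[633,-196.3,0];f=np.array(o["force"])
print("t",round(o["time"],2),"lead x",round(d@u+195,1),"lat",round(d@v,1),"under z",round(t[2]+22.5,1),"F u,v,z",(f@u).round(1),(f@v).round(1),f[2].round(1),"Tq",np.round(o["wrist_torque"],2),"pitch(lead up) mrad",round(1e3*(R[:,2]@u),1),"roll",round(1e3*(R[:,2]@v),1),"yawerr",round(1e3*(np.arctan2(*( -R[:,1])[[1,0]])-y),1),"op",round(o["opening"],1))
E
python3 st.py
```

```text
t 14.1 lead x -52.1 lat -0.7 under z 66.5 F u,v,z -0.3 0.2 -2.4 Tq [ 0.13 -0.02 -0.01] pitch(lead up) mrad 1.2 roll 0.1 yawerr -2.0 op 8.7
```

The leading edge is in the runners with no contact force. I continue gently.

{"fn": "arm_command", "kwargs": {"commands": [1,0,-0.15,0,0,0,0,1,0,-0.15,0,0,0,0,1,0,-0.15,0,0,0,0,1,0,-0.15,0,0,0,0]}}

```text
time: 14.5
tcp_pos: [696.9, 18.9, 44.0]
tool_rot: [-0.459, -3.108, 0.0]
force: [-0.1, 0.7, -2.8]
opening: 8.9
gripper_force: 59.9
```

```bash
python3 st.py
```

```text
t 14.5 lead x -29.5 lat -1.0 under z 66.5 F u,v,z -0.7 -0.3 -2.8 Tq [ 0.17 -0.06  0.  ] pitch(lead up) mrad 0.2 roll 0.0 yawerr -0.2 op 8.9
```

{"fn": "arm_command", "kwargs": {"commands": [1,0,-0.15,0,0,0,0,1,0,-0.15,0,0,0,0,1,0,-0.15,0,0,0,0,1,0,-0.15,0,0,0,0]}}

```text
time: 14.9
tcp_pos: [690.0, -3.9, 44.0]
tool_rot: [-0.459, -3.108, -0.0]
force: [1.1, -0.4, -2.9]
opening: 9.0
gripper_force: 59.9
```

```bash
python3 st.py
```

```text
t 14.9 lead x -5.7 lat -1.0 under z 66.5 F u,v,z 0.1 1.2 -2.9 Tq [ 0.18 -0.05 -0.02] pitch(lead up) mrad -0.0 roll -0.0 yawerr -0.1 op 9.0
```

{"fn": "arm_command", "kwargs": {"commands": [1,0,-0.15,0,0,0,0,1,0,-0.15,0,0,0,0,1,0,-0.15,0,0,0,0,1,0,-0.15,0,0,0,0]}}

```text
time: 15.3
tcp_pos: [683.1, -26.8, 44.0]
tool_rot: [0.459, 3.108, 0.0]
force: [0.8, 0.4, -1.6]
opening: 8.9
gripper_force: 59.9
```

```bash
python3 st.py
```

```text
t 15.3 lead x 18.3 lat -1.0 under z 66.5 F u,v,z -0.6 0.7 -1.6 Tq [ 0.19 -0.06 -0.02] pitch(lead up) mrad -0.0 roll 0.0 yawerr -0.1 op 8.9
```

{"fn": "arm_command", "kwargs": {"commands": [1,0,-0.1,0,0,0,0,1,0,-0.1,0,0,0,0,1,0,-0.1,0,0,0,0,1,0,-0.1,0,0,0,0,1,0,-0.1,0,0,0,0]}}

```text
time: 15.8
tcp_pos: [677.4, -45.6, 43.9]
tool_rot: [-0.459, -3.108, -0.0]
force: [-0.4, 0.6, -2.2]
opening: 8.6
gripper_force: 60.0
```

```bash
python3 st.py
```

```text
t 15.8 lead x 37.9 lat -1.0 under z 66.4 F u,v,z -0.4 -0.5 -2.2 Tq [ 0.15 -0.13  0.02] pitch(lead up) mrad -0.1 roll -0.1 yawerr 0.2 op 8.6
```

{"fn": "arm_command", "kwargs": {"commands": [1,0,-0.1,0,0,0,0,1,0,-0.1,0,0,0,0,1,0,-0.1,0,0,0,0,1,0,-0.1,0,0,0,0,1,0,-0.1,0,0,0,0]}}

```text
time: 16.3
tcp_pos: [672.4, -62.2, 44.2]
tool_rot: [0.456, 3.108, 0.005]
force: [1.4, 4.7, -1.7]
opening: 8.4
gripper_force: 60.0
```

```bash
python3 st.py
```

```text
t 16.3 lead x 55.2 lat -1.0 under z 66.7 F u,v,z -4.9 0.0 -1.7 Tq [ 1.23 -0.45 -0.01] pitch(lead up) mrad -3.0 roll 0.3 yawerr 1.8 op 8.4
```

{"fn": "arm_command", "kwargs": {"commands": [1,0,-0.1,0,0,0,0,1,0,-0.1,0,0,0,0,1,0,-0.1,0,0,0,0]}}

```text
time: 16.6
tcp_pos: [669.3, -72.5, 44.3]
tool_rot: [0.456, 3.107, 0.007]
force: [2.3, 6.6, -1.0]
opening: 9.3
gripper_force: 60.2
```

```bash
python3 st.py
```

```text
t 16.6 lead x 66.0 lat -1.0 under z 66.8 F u,v,z -7.0 0.3 -1.0 Tq [ 1.74 -0.51  0.05] pitch(lead up) mrad -4.5 roll 0.4 yawerr 2.1 op 9.3
```

{"fn": "arm_command", "kwargs": {"commands": [1,0,-0.07,0,0,0,0,1,0,-0.07,0,0,0,0]}}

```text
time: 16.8
tcp_pos: [668.2, -75.9, 44.4]
tool_rot: [0.454, 3.107, 0.01]
force: [3.0, 9.3, -0.7]
opening: 9.0
gripper_force: 60.2
```

```bash
python3 st.py
```

```text
t 16.8 lead x 69.6 lat -1.1 under z 66.9 F u,v,z -9.7 0.2 -0.7 Tq [ 1.78 -0.5   0.02] pitch(lead up) mrad -6.6 roll 0.2 yawerr 3.2 op 9.0
```

{"fn": "arm_command", "kwargs": {"commands": [1,0,-0.06,0,0,0,0,1,0,-0.06,0,0,0,0,1,0,0,0,0,0,0]}}

```text
time: 17.1
tcp_pos: [666.4, -82.0, 44.3]
tool_rot: [0.455, 3.107, 0.007]
force: [2.5, 6.6, -1.9]
opening: 9.0
gripper_force: 60.0
```

```bash
python3 st.py
```

```text
t 17.1 lead x 76.0 lat -1.1 under z 66.8 F u,v,z -7.0 0.5 -1.9 Tq [ 1.56 -0.5   0.08] pitch(lead up) mrad -4.8 roll 0.3 yawerr 2.4 op 9.0
```

{"fn": "arm_command", "kwargs": {"commands": [1,0,-0.06,0,0,0,0,1,0,-0.06,0,0,0,0,1,0,0,0,0,0,0]}}

```text
time: 17.4
tcp_pos: [665.0, -86.8, 44.3]
tool_rot: [0.455, 3.108, 0.007]
force: [3.0, 6.2, -2.2]
opening: 9.1
gripper_force: 60.0
```

```bash
python3 st.py
```

```text
t 17.4 lead x 80.9 lat -1.1 under z 66.8 F u,v,z -6.9 1.1 -2.2 Tq [ 1.57 -0.54  0.04] pitch(lead up) mrad -4.6 roll 0.2 yawerr 2.3 op 9.1
```

Plateau friction is about 7 N static. I continue in small steps, waiting for the force to rise while the tray stops.

{"fn": "arm_command", "kwargs": {"commands": [1,0,-0.05,0,0,0,0,1,0,0,0,0,0,0]}}

```text
time: 17.6
tcp_pos: [664.6, -88.6, 44.3]
tool_rot: [0.455, 3.107, 0.007]
force: [2.5, 7.5, -1.5]
opening: 8.7
gripper_force: 60.0
```

```bash
python3 st.py
```

```text
t 17.6 lead x 82.8 lat -0.9 under z 66.8 F u,v,z -7.9 0.3 -1.5 Tq [ 1.63 -0.6  -0.03] pitch(lead up) mrad -4.8 roll 0.6 yawerr 2.2 op 8.7
```

{"fn": "arm_command", "kwargs": {"commands": [1,0,-0.05,0,0,0,0,1,0,0,0,0,0,0]}}

```text
time: 17.8
tcp_pos: [664.7, -88.7, 44.6]
tool_rot: [0.454, 3.107, 0.011]
force: [2.6, 9.1, -1.7]
opening: 8.9
gripper_force: 60.1
```

```bash
python3 st.py
```

```text
t 17.8 lead x 82.8 lat -0.7 under z 67.1 F u,v,z -9.5 -0.1 -1.7 Tq [ 1.98 -0.69 -0.04] pitch(lead up) mrad -7.1 roll 1.0 yawerr 2.9 op 8.9
```

{"fn": "arm_command", "kwargs": {"commands": [1,0,-0.05,0,0,0,0,1,0,0,0,0,0,0]}}

```text
time: 18.0
tcp_pos: [664.8, -88.6, 44.8]
tool_rot: [0.453, 3.106, 0.014]
force: [4.2, 9.7, -1.4]
opening: 8.6
gripper_force: 60.2
```

```bash
python3 st.py
```

```text
t 18.0 lead x 82.8 lat -0.7 under z 67.3 F u,v,z -10.5 1.2 -1.4 Tq [ 2.29 -0.73 -0.15] pitch(lead up) mrad -9.3 roll 1.2 yawerr 3.8 op 8.6
```

It has stopped at x = 82.8 and the force is rising, so it is on the backstop. I press a little more, with the total well under 20 N.

{"fn": "arm_command", "kwargs": {"commands": [1,0,-0.05,0,0,0,0,1,0,-0.05,0,0,0,0,1,0,0,0,0,0,0,1,0,0,0,0,0,0]}}

```text
time: 18.4
tcp_pos: [665.0, -88.7, 45.2]
tool_rot: [0.45, 3.105, 0.021]
force: [4.6, 14.5, -0.3]
opening: 9.0
gripper_force: 60.5
```

```bash
python3 st.py
```

```text
t 18.4 lead x 82.7 lat -0.5 under z 67.7 F u,v,z -15.2 0.2 -0.3 Tq [ 3.05 -0.87 -0.29] pitch(lead up) mrad -13.5 roll 1.6 yawerr 5.6 op 9.0
```

{"fn": "arm_command", "kwargs": {"commands": [1,0,-0.05,0,0,0,0,1,0,0,0,0,0,0,1,0,0,0,0,0,0]}}

```text
time: 18.7
tcp_pos: [665.0, -88.7, 45.4]
tool_rot: [0.448, 3.105, 0.024]
force: [4.8, 16.1, -0.5]
opening: 8.6
gripper_force: 60.6
```

```bash
python3 st.py
```

```text
t 18.7 lead x 82.7 lat -0.5 under z 67.9 F u,v,z -16.8 -0.0 -0.5 Tq [ 3.39 -0.92 -0.33] pitch(lead up) mrad -15.7 roll 1.8 yawerr 6.5 op 8.6
```

{"fn": "arm_command", "kwargs": {"commands": [1,0,0.08,0.01,0,0,0,1,0,0.08,0.02,0,0,0,1,0,0,0,0,0,0,1,0,0,0,0,0,0]}}

```text
time: 19.1
tcp_pos: [665.0, -88.7, 43.9]
tool_rot: [0.452, 3.106, 0.013]
force: [3.2, 10.7, 0.4]
opening: 8.8
gripper_force: 60.6
```

```bash
python3 st.py
```

```text
t 19.1 lead x 82.7 lat -0.5 under z 66.4 F u,v,z -11.2 0.0 0.4 Tq [ 2.07 -0.59 -0.16] pitch(lead up) mrad -8.5 roll 1.4 yawerr 4.0 op 8.8
```

{"fn": "arm_command", "kwargs": {"commands": [1,0,0.08,0.01,0,0,0,1,0,0.08,0.01,0,0,0,1,0,0,0,0,0,0,1,0,0,0,0,0,0]}}

```text
time: 19.5
tcp_pos: [664.9, -88.7, 42.6]
tool_rot: [0.458, 3.107, 0.002]
force: [1.8, 6.5, 1.4]
opening: 8.7
gripper_force: 60.6
```

```bash
python3 st.py
```

```text
t 19.5 lead x 82.8 lat -0.5 under z 65.1 F u,v,z -6.8 -0.2 1.4 Tq [ 1.08 -0.36  0.02] pitch(lead up) mrad -1.7 roll 1.0 yawerr 0.7 op 8.7
```

{"fn": "arm_command", "kwargs": {"commands": [1,0,0.08,0,0,0,0,1,0,0,0,0,0,0,0.6,0,0,0,0,0,0,0.6,0,0,0,0,0,0,0.6,0,0,0,0,0,0,0.6,0,0,0,0,0,0,0.6,0,0,0,0,0,0]}}

```text
time: 20.2
tcp_pos: [664.8, -87.3, 41.8]
tool_rot: [-0.459, -3.107, 0.001]
force: [-0.2, 0.1, -0.3]
opening: 34.0
gripper_force: 0.0
```

```bash
python3 st.py
```

```text
t 20.2 lead x 81.4 lat -1.1 under z 64.3 F u,v,z -0.1 -0.2 -0.3 Tq [-0.02 -0.03 -0.03] pitch(lead up) mrad 0.4 roll -0.2 yawerr -0.4 op 34.0
```

{"fn": "arm_command", "kwargs": {"commands": [0.6,0,0,-0.2,0,0,0,0.6,0,0,-0.5,0,0,0,0.6,0,0,-0.8,0,0,0,0.6,0,0.3,-0.8,0,0,0,0.6,0,0.8,0,0,0,0,0.6,0,0.8,0,0,0,0,0.6,0,0.8,0,0,0,0,0.6,0,0.8,0,0,0,0,0.6,0,0.8,0,0,0,0,0.6,0,0,0,0,0,0]}}

```text
time: 21.2
tcp_pos: [715.4, 87.7, 134.2]
tool_rot: [0.443, 3.11, 0.009]
force: [-0.3, 1.2, 0.0]
opening: 34.3
gripper_force: 0.0
```

```bash
python3 - <<'E'
from tfit import *
u=np.array([np.cos(-1.864),np.sin(-1.864)]);g=np.array([633,-196.3])-112.5*u
p=np.array([*g,-1.864,65])
tfit(p,(1,1,1,0));print(p.round(1))
o=[]
for n,(x,y,w,h) in(("top",(270,110,115,115)),("scene",(180,190,150,170))):
    S=500/h;im=grab_frame(n);c=cv2.resize(im[y:y+h,x:x+w],None,fx=S,fy=S,interpolation=cv2.INTER_CUBIC)[:500,:395,::-1]
    o.append(c[:499])
cv2.imwrite("pics/j.png",np.hstack(o))
E
```

```text
['top'] [666.053 -90.668  -1.867  65.   ] cost 0.691 0.683
['scene'] [665.658 -88.591  -1.838  65.   ] cost 1.257 1.253
['top', 'scene'] [665.374 -89.584  -1.872  65.   ] cost 1.948 1.939
[665.5 -88.6  -1.9  65. ]
```

View pics/j.png

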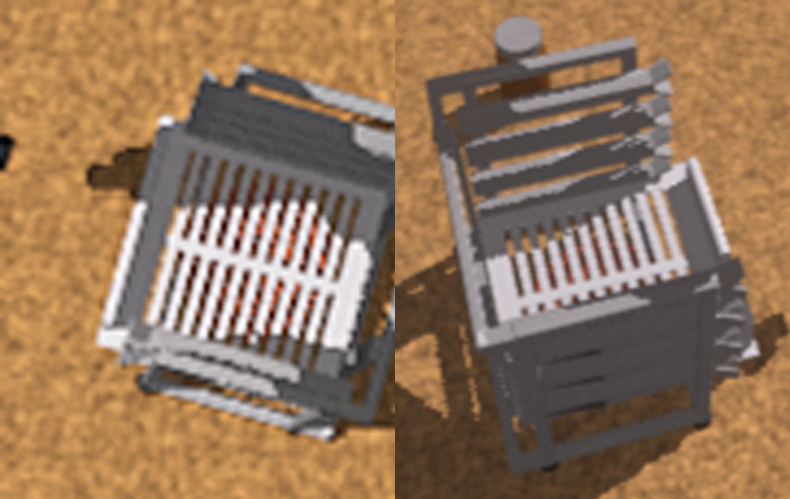

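The picture shows the tray lying level in the lowest runners over the dish (orange through the slots at about (270,270) in the top crop). Its leading edge is at the rear bars, and the gripper is clear.

```bash
python3 -c "
from cell import *
print(finish_job())"
```

```text
the job is handed in; nothing more can be done
None
```

The tray is on the lowest pair of runners above the terracotta dish, pushed home until it bore on the backstop with at most 16.8 N at the wrist, then released; I handed the job in at about 21 s and got no verdict back.

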